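# Bring the shoe-care tray forward into its corner

### The arm

A 6-joint arm with a two-finger parallel gripper is mounted at the origin on the work surface. World frame = base frame: x ahead of the robot, y to its left, z up, the work surface at z = 0. Lengths are in m, angles in rad, forces in N, time in s.
With the tool pointing down it reaches from about 0.35 to 0.975 m from the base axis. Payload 4.9 kg.
Tool frame: the origin (TCP) lies at the very end of the fingers, on their centre line; the grasp point (between the pads) lies 19 mm behind it; z points along the fingers, y is the line along which they close (so a half turn about z gives the same grasp; the last joint's range is limited). The gripper opens to 85 mm and grips with 20 to 120 N. Pads are 22 mm wide; open, the fingers measure 114 mm over their backs; the gripper's body (76 mm by 85 mm) begins 54 mm behind the grasp point. The pads swing forward as they close: fully open they stand 13 mm farther back than shut.
Start: joints at [-1.314, 0.053, 1.613, -0, 1.476, -0.119], TCP at [0.229, -0.581, 0.231] pointing down, gripper open.
Joint ranges: [-3.01, 3.01], [-1.01, 2.22], [0.06, 2.58], [-1.02, 4.17], [0.09, 2.62], [-3.14, 3.14]. Speed limits (rad/s): [2.57, 2.57, 3.14, 3.14, 3.14, 3.14].

### API

Orientations are given as a unit quaternion [w, x, y, z].
In Python, from plant import manip gives the robot as it stands.
- The arm moves only by the tool play_rows, never from a script. Its argument "series" is a list that holds one entry, the list of rows, each a list of 7 numbers: the shift along the world's x, y, z in m, then the turn, a rotation vector about the world's x, y, z in degrees, then the opening, from 0 (shut) to 1 (fully open). In form: [[[dx, dy, dz, rx, ry, rz, grip], ...]]. A call has 1 to 10 rows; each row shifts and turns the commanded pose from where the row before left it; what a row does not reach is not made up. A row lasts 1/10 s, in which the tool goes at most 50 mm and 8.59 degrees, less where a joint would pass 70% of its speed; a pose out of reach is approached as far as the arm can. A call with a gripper value outside its range is refused whole. The fingers move at their own pace and stop on an object; the grip force is fixed at half the most. Time passes only in rows, so rows that do not move let the fingers close. It gives the time, the measured TCP pose, the force, the opening and the grip force at its end, in the units of the state.
- manip.state(): the state, without advancing time (a new reading comes with each control period).
- manip.grab_frame(name): name is "scene" or "top" or "wrist"; returns a dict with "frame" (480x640x3 uint8, blue, green, red), "mtx" (3x3 intrinsics, pixels), "R" (3x3) and "t" (3): a world point X has camera coordinates R X + t. Camera axes: x right, y down, z forward; pixel columns grow to the right and rows downward; lengths in m; the calibration is good to about 2 mm. The wrist camera is an equidistant fisheye: a pixel r from the principal point sees the ray r / f radians off the axis. A picture is of the moment at which its call begins. There is no depth.
- manip.job_done(): hands the job in; it is judged then, once.
The state is a dict: "time": time; "joint_pos": joint angles; "joint_vel": joint speeds; "joint_efforts": joint torques, N m; "tool_pos": TCP position; "tool_rot": TCP orientation; "contact_force": force on the tool from outside, world axes, zero at the start; "ft_torque": the same for the moment, N m; "gripper_width": opening from 0.0 (shut) to 1.0 (fully open); "grasp_force": force on a finger pad.
Only numpy, scipy, OpenCV 4.12 (cv2) and the standard library are available. Lean on these libraries where they do the work, as an engineer would, in place of code of your own. Each camera call takes 0.05 s, during which the arm holds its last target. There are 200 camera calls.

### The job

Hook the fingertips behind the far lip of the blue shoe-care tray and drag it towards the robot, flat on the shelf, until it presses the rubber bumper of the front rail for about a second with a gentle 8 N or so over what it takes to slide the tray; then slide it sideways and press it in the same gentle way against the bumper of the side rail. Leave it sitting square in that corner with the brush and tin still in it, never push either bumper with more than 12 N, and leave the other things on the shelf where they are.

Things in the scene. Friction and masses are not known exactly. Their poses are not given: they have to be found in the camera images.
- tray: Blue open plastic tray, 136 mm (its x) by 186 mm (its y) over its rim, 55 mm high; origin at the centre of its underside, z up. x points roughly away from the robot, y to its left. Walls 5 mm thick; the rim, the top 8 mm, stands 3 mm proud all round. Holds the brush and the tin, neither above the rim. About 0.4 kg; dragging it takes a few newtons, which the tool feels on top of the bumper's push.
- far_lip (a point): Middle of the outer edge of the tray's far (+x) rim, at its top, 55 mm above the shelf, 68 mm from the tray's middle. The shelf behind it is clear.
- left_lip (a point): Middle of the outer edge of the tray's left (+y) rim, at its top, 55 mm above the shelf, 93 mm from the tray's middle. The shelf beside it is clear.
- bay: L-shaped aluminium parking corner fixed to the shelf. Origin at the inner corner of the two rails, at shelf height; x runs away from the robot along the side rail, y to the left along the front rail. The parked tray's axes are parallel to these, near rim on the front bumper, right rim on the side bumper: its origin then lies 72 to 103 mm along x and 97 to 128 mm along y.
- front_stop: Front rail, 62 mm high, inner face at x = 0 of the corner, 300 mm long to the left; corner's axes and origin. Carries a black rubber bumper bar (40 to 290 mm along y, 34 to 60 mm up) for the tray's near rim. Its free face is 10 to 30 mm off the rail face; this varies from start to start unmeasured: find it by feel. It yields 5 N per mm, bottoms out hard after 4 mm, and is damaged above 12 N.
- side_stop: Side rail, 62 mm high, inner face at y = 0 of the corner, 170 mm long in x; corner's axes and origin. Carries a black rubber bumper bar (30 to 160 mm along x, 34 to 60 mm up) for the tray's right rim. Its free face is 10 to 30 mm off the rail face; this varies from start to start unmeasured: find it by feel. It yields 5 N per mm, bottoms out hard after 4 mm, and is damaged above 12 N.
- brush: Shoe brush with black nylon bristles down and a walnut handle on top, 40 x 150 x 45 mm, lying in the tray along its y; origin at the centre of its underside.
- polish_tin: Closed steel polish tin, 64 mm across, 24 mm high, lying in the tray; origin at the centre of its underside.
- bucket: Red plastic bucket, 90 mm across the rim, 95 mm high, origin under its centre; leave alone.
- shoe_tree0: Wooden shoe tree, about 275 x 78 x 62 mm, origin under its middle, long along its x; leave alone.
- shoe_tree1: A second shoe tree, the same as the first; leave alone.
- deodorizer: Closed aluminium deodorizer can, 52 mm across, 150 mm high, origin under its centre; leave alone.
- cream_jar: Glass jar with a black lid, 56 mm across, 60 mm high, origin under its centre; leave alone.
Not all that is in view belongs to the job. Of the things shaped like the tray, the blue one is meant.

How it is judged:
By the outcome, as a careful person would: the job done as asked, in the order asked, and still so for the second after the job is handed in, with the robot touching nothing.
It also fails if it takes over 72 s, if anything falls off the work surface, if the arm or the gripper's body presses on something with over 40 N, if the wrist force passes 120 N, or if a joint passes its speed limit or range.

## Working session

There is one attempt and no reset: what is moved stays moved. The work goes in short steps, Python scripts to look and compute and a tool call to move; the robot and the scene stay as the last step left them, time stands still between calls to the robot, and variables do not carry over. Pictures are saved under pics/ and viewed, at most 10 in all, crops included, and the job is handed in when it is done.

Besides the shell and the picture viewer there is one more tool, called in YAML: its name, and indented under it one key for each argument. play_rows: Moves the arm, as the interface text tells. Its arguments: {"type":"object","properties":{"series":{"type":"array"}},"required":["series"]}

```bash
mkdir -p pics; ls
python3 - <<'E'
from plant import manip
import cv2,pickle
d={}
for n in ("scene","top"):
    f=manip.grab_frame(n); d[n]=f; cv2.imwrite(f"pics/{n}0.png",f["frame"]); print(n,f["mtx"],f["R"],f["t"])
pickle.dump(d,open("f0.pkl","wb"))
print(manip.state())
E
```

```text
pics
scene [[509.20438061   0.         315.52899642]
 [  0.         509.20438061 240.38047768]
 [  0.           0.           1.        ]] [[-0.40039271  0.91628213 -0.01061803]
 [ 0.51817466  0.21684232 -0.8273297 ]
 [-0.75576498 -0.33675878 -0.56161626]] [ 0.16875198 -0.21389966  1.78097326]
top [[530.35507188   0.         317.20875078]
 [  0.         530.35507188 246.97188735]
 [  0.           0.           1.        ]] [[-2.98487875e-03 -9.99779428e-01  2.07890854e-02]
 [-9.90140387e-01  4.33526923e-05 -1.40078595e-01]
 [ 1.40046796e-01 -2.10022307e-02 -9.89922119e-01]] [0.02411573 0.47484294 1.4295561 ]
{'time': 0.1, 'joint_pos': array([-1.31401033e+00,  5.32630343e-02,  1.61418080e+00, -2.06113915e-05,
        1.47605666e+00, -1.18987826e-01]), 'joint_vel': array([ 0.00132891, -0.00052204, -0.00219225, -0.00254153, -0.00021943,
       -0.00127758]), 'joint_efforts': array([ 2.61994119e-04, -3.94903815e+01, -3.71362960e+01, -9.68148152e-05,
        3.89641980e-03, -7.90967334e-06]), 'tool_pos': array([ 0.22922148, -0.58081442,  0.23018883]), 'tool_rot': array([-9.50951587e-04,  9.82400487e-01,  1.86784295e-01, -7.59065111e-05]), 'contact_force': array([0.03950105, 0.3699955 , 0.07361   ]), 'ft_torque': array([-0.02938092,  0.01505026, -0.03916083]), 'grasp_force': 0.0, 'gripper_width': 1.0006001659038437}
```

View pics/top0.png

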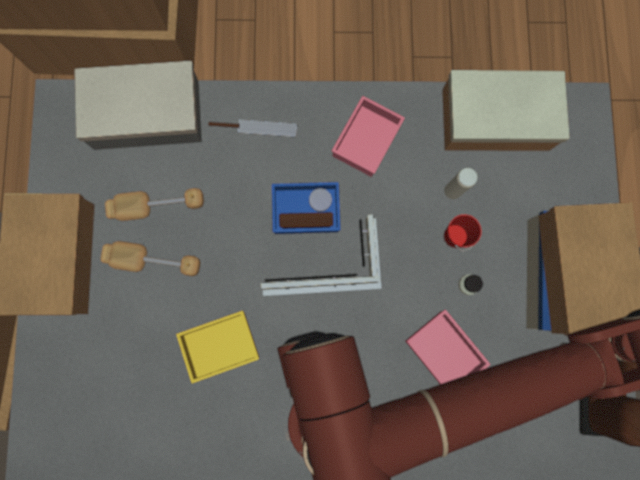

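View pics/scene0.png

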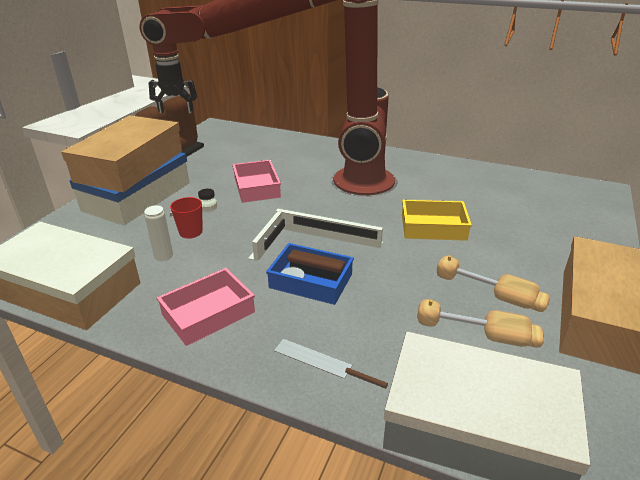

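The pictures show four tray-shaped things in the top view: blue (306,207), pink (368,136), pink (447,348) and yellow (218,347). I choose the blue one, with the brush and tin in it. The white L corner is at about (378,285).

```bash
cat > h.py <<'E'
import numpy as np,cv2
def ray(f,u,v,z):
    d=np.linalg.solve(f["mtx"],[u,v,1.]); R,t=f["R"],f["t"]
    c=-R.T@t; w=R.T@d; return (c+w*(z-c[2])/w[2])
def tray(f,z=0.055):
    hsv=cv2.cvtColor(f["frame"],cv2.COLOR_BGR2HSV)
    m=cv2.inRange(hsv,(105,120,50),(125,255,255)); m[:, 450:]=0
    c=max(cv2.findContours(m,0,2)[0],key=cv2.contourArea)
    pts=np.array([ray(f,u,v,z)[:2] for u,v in c[:,0].astype(float)],np.float32)
    return cv2.minAreaRect(pts),cv2.boundingRect(c)
E
python3 - <<'E'
import pickle,cv2,numpy as np
from h import *
f=pickle.load(open("f0.pkl","rb"))["top"]
print(tray(f)); r=tray(f)[0]; print(cv2.boxPoints(r))
im=f["frame"][160:310,240:400]
cv2.imwrite("pics/crop1.png",cv2.resize(im,(800,600)[:1]+(750,) if 0 else (640,600),interpolation=cv2.INTER_CUBIC))
E
```

```text
(((0.5816673040390015, 0.05563421547412872), (0.1374155879020691, 0.18363040685653687), 0.5121477842330933), (272, 183, 68, 50))
[[ 0.5121416   0.1468316 ]
 [ 0.513783   -0.03679147]
 [ 0.651193   -0.03556317]
 [ 0.64955163  0.1480599 ]]
```

View pics/crop1.png

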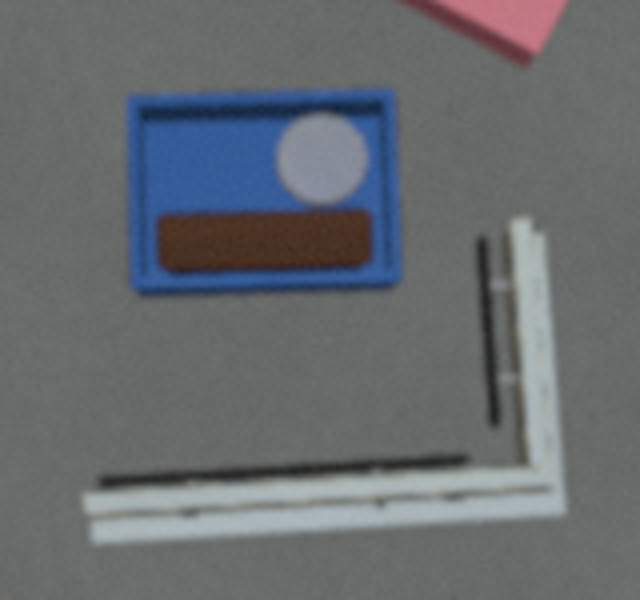

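The crop confirms the blue tray with brush and tin. In crop pixels, its corners are about (128,95), (395,90), (402,285) and (135,292). The front bumper runs (100,476)–(468,455) and the side bumper (478,238)–(490,427). The corner is turned slightly relative to the tray.

Run:
```python
import pickle
from h import *
f=pickle.load(open("f0.pkl","rb"))["top"]
P=lambda u,v,z: ray(f,240+u/4-.4,160+v/4-.4,z)[:2]
def L(n,a,b,z):
    p,q=P(*a,z),P(*b,z); d=q-p; print(n,p.round(4),q.round(4),"len",np.hypot(*d).round(4),"ang",np.degrees(np.arctan2(d[1],d[0])).round(2))
L("frail",(535,467),(82,492),.062)
L("srail",(534,467),(511,218),.062)
L("fbump",(468,456),(100,476),.06)
L("sbump",(488,427),(478,238),.06)
L("trayfar",(395,90),(128,95),.055)
L("traynear",(402,285),(135,292),.055)
L("trayR",(402,285),(395,90),.055)
L("trayL",(135,292),(128,95),.055)
for n,a in dict(bucket=(463,233),jar=(472,284)).items(): print(n,ray(f,*a,.07)[:2])
print("pink",[ray(f,*a,.05)[:2].round(3) for a in((334,150),(372,174))])
```

```text
frail [ 0.391  -0.1267] [0.3747 0.1769] len 0.304 ang 93.09
srail [ 0.391 -0.126] [ 0.5615 -0.1133] len 0.1709 ang 4.27
fbump [ 0.3987 -0.0819] [0.3855 0.1652] len 0.2474 ang 93.05
sbump [ 0.4183 -0.0957] [ 0.548  -0.0907] len 0.1298 ang 2.18
trayfar [ 0.6531 -0.0352] [0.649  0.1492] len 0.1844 ang 91.25
traynear [ 0.5163 -0.0388] [0.5113 0.1432] len 0.182 ang 91.56
trayR [ 0.5163 -0.0388] [ 0.6531 -0.0352] len 0.1369 ang 1.51
trayL [0.5113 0.1432] [0.649  0.1492] len 0.1379 ang 2.5
bucket [ 0.5079444  -0.37165499]
jar [ 0.36950855 -0.39012349]
pink [array([ 0.747, -0.024]), array([ 0.678, -0.13 ])]
```

play_rows:
  series:
    - [[0.0226,0.032,0.002,0,0,-0.92,1],[0.0226,0.032,0.002,0,0,-0.92,1],[0.0226,0.032,0.002,0,0,-0.92,1],[0.0226,0.032,0.002,0,0,-0.92,1],[0.0226,0.032,0.002,0,0,-0.92,1],[0.0226,0.032,0.002,0,0,-0.92,1],[0.0226,0.032,0.002,0,0,-0.92,1],[0.0226,0.032,0.002,0,0,-0.92,1],[0.0226,0.032,0.002,0,0,-0.92,1],[0.0226,0.032,0.002,0,0,-0.92,1]]

```text
time: 1.1
tool_pos: [0.4558, -0.2598, 0.2509]
tool_rot: [-0.0, 0.994, 0.107, -0.0]
contact_force: [0.5, 0.0, 0.1]
gripper_width: 1.003
grasp_force: 0.0
```

play_rows:
  series:
    - [[0.0226,0.032,-0.002,0,0,-0.92,1],[0.0226,0.032,-0.002,0,0,-0.92,1],[0.0226,0.032,-0.002,0,0,-0.92,1],[0.0226,0.032,-0.002,0,0,-0.92,1],[0.0226,0.032,-0.002,0,0,-0.92,1],[0.0226,0.032,-0.002,0,0,-0.92,1],[0.0226,0.032,-0.002,0,0,-0.92,1],[0.0226,0.032,-0.002,0,0,-0.92,1],[0.0226,0.032,-0.002,0,0,-0.92,1],[0.0226,0.032,-0.002,0,0,-0.92,1]]

```text
time: 2.1
tool_pos: [0.6818, 0.0601, 0.2305]
tool_rot: [0.0, 1.0, 0.027, -0.001]
contact_force: [0.1, -0.5, 1.7]
gripper_width: 0.998
grasp_force: 0.0
```

play_rows:
  series:
    - [[0.001,0,-0.025,0,0,0,1],[0.001,0,-0.025,0,0,0,1],[0.001,0,-0.025,0,0,0,1],[0.001,0,-0.025,0,0,0,1],[0,0,-0.025,0,0,0,1],[0,0,-0.025,0,0,0,1],[0,0,0,0,0,0,1]]

```text
time: 2.8
tool_pos: [0.6816, 0.0587, 0.0755]
tool_rot: [-0.0, 1.0, 0.027, -0.005]
contact_force: [-0.7, -0.3, -1.3]
gripper_width: 0.997
grasp_force: 0.0
```

Run:
```python
from plant import manip
import cv2
a=manip.grab_frame("wrist")["frame"]
b=manip.grab_frame("scene")["frame"][180:320,200:400]
cv2.imwrite("pics/w1.png",cv2.hconcat([cv2.resize(a,(400,300)),cv2.resize(b,(400,300))]))
```

```text
(no output)
```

View pics/w1.png

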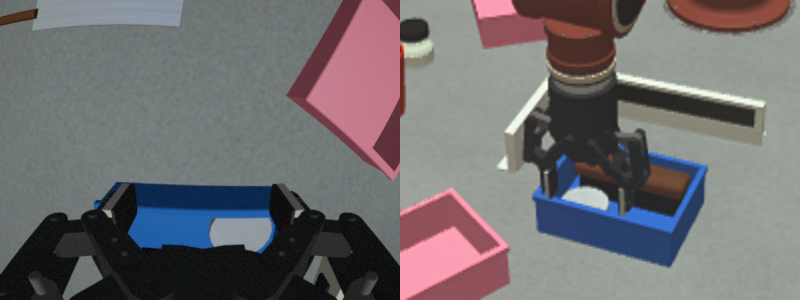

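The fisheye and scene views show the open fingers over the far rim, and the parallax fits x = 0.68, about 20 mm behind the lip. I'll descend carefully.

play_rows:
  series:
    - [[0,0,-0.01,0,0,0,1],[0,0,-0.01,0,0,0,1],[0,0,-0.01,0,0,0,1],[0,0,-0.01,0,0,0,1],[0,0,-0.01,0,0,0,1],[0,0,-0.005,0,0,0,1],[0,0,0,0,0,0,1],[0,0,0,0,0,0,1]]

```text
time: 3.7
tool_pos: [0.6855, 0.0587, 0.0263]
tool_rot: [-0.0, 1.0, 0.027, 0.0]
contact_force: [0.1, -0.0, -0.2]
gripper_width: 0.998
grasp_force: 0.0
```

play_rows:
  series:
    - [[-0.003,0,0,0,0,0,1],[-0.003,0,0,0,0,0,1],[-0.003,0,0,0,0,0,1],[-0.003,0,0,0,0,0,1],[-0.003,0,0,0,0,0,1]]

```text
time: 4.2
tool_pos: [0.6701, 0.0586, 0.0264]
tool_rot: [0.0, 1.0, 0.027, 0.0]
contact_force: [-0.3, -0.4, 0.5]
gripper_width: 0.999
grasp_force: 0.0
```

play_rows:
  series:
    - [[-0.003,0,0,0,0,0,1],[-0.003,0,0,0,0,0,1],[-0.003,0,0,0,0,0,1],[-0.003,0,0,0,0,0,1],[-0.003,0,0,0,0,0,1]]

```text
time: 4.7
tool_pos: [0.6555, 0.0586, 0.0264]
tool_rot: [0.0, 1.0, 0.027, 0.0]
contact_force: [2.3, 0.3, -1.5]
gripper_width: 0.998
grasp_force: 1.3
```

play_rows:
  series:
    - [[-0.005,-0.0003,0,0,0,0,1],[-0.005,-0.0003,0,0,0,0,1],[-0.005,-0.0003,0,0,0,0,1],[-0.005,-0.0003,0,0,0,0,1],[-0.005,-0.0003,0,0,0,0,1],[-0.005,-0.0003,0,0,0,0,1],[-0.005,-0.0003,0,0,0,0,1],[-0.005,-0.0003,0,0,0,0,1],[-0.005,-0.0003,0,0,0,0,1],[-0.005,-0.0003,0,0,0,0,1]]

```text
time: 5.7
tool_pos: [0.6051, 0.0556, 0.0264]
tool_rot: [0.0, 1.0, 0.027, 0.0]
contact_force: [3.4, 0.1, -0.1]
gripper_width: 1.001
grasp_force: 1.6
```

play_rows:
  series:
    - [[-0.003,-0.0002,0,0,0,0,1],[-0.003,-0.0002,0,0,0,0,1],[-0.003,-0.0002,0,0,0,0,1],[-0.003,-0.0002,0,0,0,0,1],[-0.003,-0.0002,0,0,0,0,1],[-0.003,-0.0002,0,0,0,0,1],[-0.003,-0.0002,0,0,0,0,1],[-0.003,-0.0002,0,0,0,0,1],[-0.003,-0.0002,0,0,0,0,1],[-0.003,-0.0002,0,0,0,0,1]]

```text
time: 6.7
tool_pos: [0.5752, 0.0536, 0.0264]
tool_rot: [0.0, 1.0, 0.027, 0.0]
contact_force: [4.1, 0.8, 0.7]
gripper_width: 1.004
grasp_force: 1.9
```

Run:
```python
from plant import manip
import cv2
from h import *
f=manip.grab_frame("top"); print(tray(f)); s=manip.state(); print(s["contact_force"],s["tool_pos"],s["ft_torque"])
cv2.imwrite("pics/t2.png",cv2.hconcat([cv2.resize(f["frame"][160:310,240:400],(400,375),interpolation=cv2.INTER_CUBIC),cv2.resize(manip.grab_frame("scene")["frame"][170:320,220:380],(400,375))]))
```

```text
(((0.4982742667198181, -0.024836573749780655), (0.037968698889017105, 0.135453000664711), 89.45325469970703), (328, 213, 15, 50))
[ 1.3603185  -0.39149399  0.52839164] [0.57486876 0.05360292 0.02638898] [-0.05305962 -0.21808101  0.00056546]
```

View pics/t2.png

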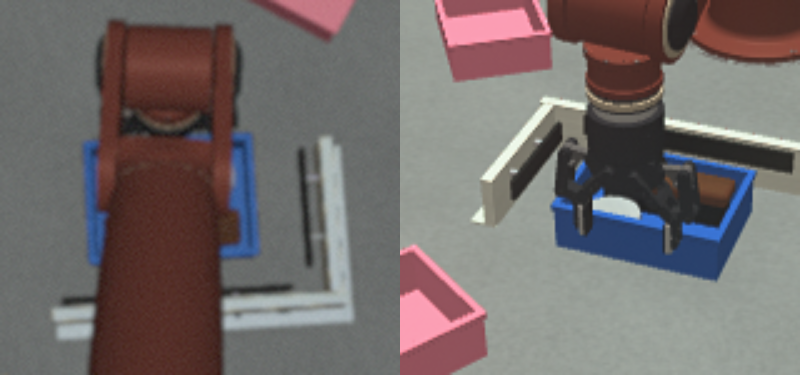

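The tray is following, hooked by both fingers and flat. The near rim is about 35–40 mm from the front bumper. I'll keep dragging and slow down.

play_rows:
  series:
    - [[-0.0025,-0.0001,0,0,0,0,1],[-0.0025,-0.0002,0,0,0,0,1],[-0.0025,-0.0001,0,0,0,0,1],[-0.0025,-0.0001,0,0,0,0,1],[-0.0025,-0.0001,0,0,0,0,1],[-0.0025,-0.0002,0,0,0,0,1],[-0.0025,-0.0001,0,0,0,0,1],[-0.0025,-0.0001,0,0,0,0,1]]

```text
time: 7.6
tool_pos: [0.5552, 0.0526, 0.0264]
tool_rot: [0.0, 1.0, 0.027, 0.0]
contact_force: [3.9, 0.3, 0.8]
gripper_width: 0.999
grasp_force: 2.0
```

play_rows:
  series:
    - [[-0.001,-0.0001,0,0,0,0,1],[-0.001,0,0,0,0,0,1],[-0.001,-0.0001,0,0,0,0,1],[-0.001,0,0,0,0,0,1],[-0.001,-0.0001,0,0,0,0,1]]

```text
time: 8.1
tool_pos: [0.5504, 0.0523, 0.0264]
tool_rot: [-0.0, 1.0, 0.027, 0.0]
contact_force: [3.6, 1.0, 1.4]
gripper_width: 1.0
grasp_force: 2.1
```

play_rows:
  series:
    - [[-0.0007,0,0,0,0,0,1],[-0.0007,0,0,0,0,0,1],[-0.0006,-0.0001,0,0,0,0,1]]

```text
time: 8.4
tool_pos: [0.5484, 0.0523, 0.0264]
tool_rot: [-0.0, 1.0, 0.027, 0.0]
contact_force: [5.1, 0.9, 0.4]
gripper_width: 1.001
grasp_force: 2.2
```

play_rows:
  series:
    - [[-0.0007,0,0,0,0,0,1],[-0.0007,0,0,0,0,0,1],[-0.0006,-0.0001,0,0,0,0,1]]

```text
time: 8.7
tool_pos: [0.5464, 0.0522, 0.0263]
tool_rot: [-0.0, 1.0, 0.027, 0.0]
contact_force: [4.7, -0.3, 2.3]
gripper_width: 0.996
grasp_force: 2.2
```

play_rows:
  series:
    - [[-0.0007,0,0,0,0,0,1],[-0.0007,0,0,0,0,0,1],[-0.0006,-0.0001,0,0,0,0,1]]

```text
time: 9.0
tool_pos: [0.5444, 0.0521, 0.0264]
tool_rot: [-0.0, 1.0, 0.027, 0.0]
contact_force: [4.4, 0.5, 1.3]
gripper_width: 0.998
grasp_force: 2.2
```

play_rows:
  series:
    - [[-0.0005,0,0,0,0,0,1],[-0.0005,0,0,0,0,0,1]]

```text
time: 9.2
tool_pos: [0.5434, 0.052, 0.0264]
tool_rot: [0.0, 1.0, 0.027, 0.0]
contact_force: [5.2, 0.8, 1.5]
gripper_width: 1.0
grasp_force: 2.3
```

play_rows:
  series:
    - [[-0.0005,-0.0001,0,0,0,0,1],[-0.0005,0,0,0,0,0,1]]

```text
time: 9.4
tool_pos: [0.5424, 0.052, 0.0263]
tool_rot: [-0.0, 1.0, 0.027, 0.0]
contact_force: [4.9, 0.3, 2.2]
gripper_width: 0.999
grasp_force: 2.3
```

play_rows:
  series:
    - [[-0.0005,0,0,0,0,0,1],[-0.0005,0,0,0,0,0,1]]

```text
time: 9.6
tool_pos: [0.5414, 0.0519, 0.0263]
tool_rot: [0.0, 1.0, 0.027, 0.0]
contact_force: [4.7, -0.0, 1.5]
gripper_width: 1.0
grasp_force: 2.3
```

play_rows:
  series:
    - [[-0.0005,0,0,0,0,0,1],[-0.0005,0,0,0,0,0,1]]

```text
time: 9.8
tool_pos: [0.5406, 0.052, 0.0264]
tool_rot: [-0.0, 1.0, 0.027, 0.0]
contact_force: [5.9, 1.0, 1.2]
gripper_width: 0.996
grasp_force: 3.0
```

play_rows:
  series:
    - [[-0.0005,-0.0001,0,0,0,0,1],[-0.0005,0,0,0,0,0,1]]

```text
time: 10.0
tool_pos: [0.54, 0.052, 0.0264]
tool_rot: [-0.0, 1.0, 0.028, 0.001]
contact_force: [7.0, 2.0, -0.2]
gripper_width: 0.998
grasp_force: 3.7
```

play_rows:
  series:
    - [[-0.0005,0,0,0,0,0,1],[-0.0005,0,0,0,0,0,1]]

```text
time: 10.2
tool_pos: [0.5394, 0.0521, 0.0265]
tool_rot: [-0.0, 1.0, 0.028, 0.002]
contact_force: [7.9, 1.8, -2.1]
gripper_width: 1.0
grasp_force: 4.5
```

Contact is at about x = 0.541. The sliding force is about 4.7 N, so the target total is about 12.5 N.

play_rows:
  series:
    - [[-0.0005,0,0,0,0,0,1],[-0.0004,0,0,0,0,0,1],[0,0,0,0,0,0,1]]

```text
time: 10.5
tool_pos: [0.539, 0.0522, 0.0266]
tool_rot: [-0.0, 1.0, 0.028, 0.002]
contact_force: [10.7, 2.2, -2.5]
gripper_width: 1.001
grasp_force: 4.9
```

Run:
```python
from plant import manip
s=manip.state(); print(s["contact_force"],s["tool_pos"],s["grasp_force"],s["ft_torque"])
```

```text
[10.68139235  2.22250789 -2.45880194] [0.5389645  0.05222078 0.02660008] 4.942903482005931 [ 0.36595616 -1.44510799  0.44711396]
```

play_rows:
  series:
    - [[-0.0004,0,0,0,0,0,1],[-0.0003,0,0,0,0,0,1],[0,0,0,0,0,0,1],[0,0,0,0,0,0,1]]

```text
time: 10.9
tool_pos: [0.5387, 0.0522, 0.0268]
tool_rot: [-0.0, 1.0, 0.028, 0.003]
contact_force: [9.6, 2.8, -2.4]
gripper_width: 1.003
grasp_force: 5.4
```

play_rows:
  series:
    - [[0,0,0,0,0,0,1]]

```text
time: 11.0
tool_pos: [0.5388, 0.0522, 0.0269]
tool_rot: [-0.0, 1.0, 0.028, 0.003]
contact_force: [10.6, 2.4, -2.3]
gripper_width: 0.999
grasp_force: 5.4
```

play_rows:
  series:
    - [[-0.0004,0,0,0,0,0,1],[-0.0004,0,0,0,0,0,1],[0,0,0,0,0,0,1]]

```text
time: 11.3
tool_pos: [0.5385, 0.0523, 0.0271]
tool_rot: [-0.0, 1.0, 0.028, 0.003]
contact_force: [11.4, 2.6, -1.4]
gripper_width: 1.001
grasp_force: 5.9
```

play_rows:
  series:
    - [[-0.0003,0,0,0,0,0,1],[0,0,0,0,0,0,1]]

```text
time: 11.5
tool_pos: [0.5384, 0.0523, 0.0273]
tool_rot: [-0.0, 1.0, 0.028, 0.004]
contact_force: [11.4, 2.4, -1.1]
gripper_width: 1.002
grasp_force: 6.2
```

play_rows:
  series:
    - [[-0.0003,0,0,0,0,0,1],[0,0,0,0,0,0,1],[0,0,0,0,0,0,1]]

```text
time: 11.8
tool_pos: [0.5383, 0.0523, 0.0274]
tool_rot: [-0.0, 1.0, 0.028, 0.004]
contact_force: [12.4, 2.6, -1.5]
gripper_width: 0.999
grasp_force: 6.4
```

play_rows:
  series:
    - [[0,0,0,0,0,0,1],[0,0,0,0,0,0,1],[0,0,0,0,0,0,1],[0,0,0,0,0,0,1],[0,0,0,0,0,0,1]]

```text
time: 12.3
tool_pos: [0.5383, 0.0523, 0.0273]
tool_rot: [-0.0, 1.0, 0.028, 0.004]
contact_force: [12.6, 3.2, -1.9]
gripper_width: 0.997
grasp_force: 6.4
```

play_rows:
  series:
    - [[0,0,0,0,0,0,1],[0,0,0,0,0,0,1],[0,0,0,0,0,0,1],[0,0,0,0,0,0,1]]

```text
time: 12.7
tool_pos: [0.5383, 0.0524, 0.0274]
tool_rot: [-0.0, 1.0, 0.028, 0.004]
contact_force: [12.6, 2.7, -3.0]
gripper_width: 1.0
grasp_force: 6.4
```

Pressed at about 12.5 N total (8 N over sliding) for more than 1 s. I'll back off, lift, and move to the left side, rotating +90°.

play_rows:
  series:
    - [[0.001,0,0,0,0,0,1],[0.002,0,0,0,0,0,1],[0.004,0,0,0,0,0,1],[0.008,0,0,0,0,0,1],[0.015,0,0,0,0,0,1],[0,0,0.03,0,0,0,1],[0,0,0.04,0,0,0,1],[0,0,0.04,0,0,0,1],[0,0,0.04,0,0,0,1],[0,0,0.02,0,0,0,1]]

```text
time: 13.7
tool_pos: [0.5661, 0.0516, 0.1997]
tool_rot: [0.0, 1.0, 0.027, 0.001]
contact_force: [0.8, -0.8, -0.1]
gripper_width: 0.997
grasp_force: 0.0
```

play_rows:
  series:
    - [[0,0.04,0,0,0,8.5,1],[0,0.04,0,0,0,8.5,1],[0,0.04,0,0,0,8.5,1],[0,0.04,0,0,0,8.5,0.8],[0,0.02,0,0,0,8.5,0.8],[0,0,0,0,0,8.5,0.8],[0,0,0,0,0,8.5,0.8],[0,0,0,0,0,8.5,0.8],[0,0,0,0,0,8.5,0.8],[0,0,0,0,0,8.5,0.8]]

```text
time: 14.7
tool_pos: [0.5643, 0.2314, 0.1947]
tool_rot: [-0.001, 0.716, 0.698, -0.002]
contact_force: [0.0, 0.1, 0.6]
gripper_width: 0.798
grasp_force: 0.0
```

Run:
```python
from plant import manip
import cv2
from h import *
f=manip.grab_frame("top"); r=tray(f); print(r,cv2.boxPoints(r[0])); s=manip.state(); print(s["contact_force"],s["tool_pos"],s["tool_rot"],s["gripper_width"])
cv2.imwrite("pics/t3.png",cv2.hconcat([cv2.resize(f["frame"][160:310,240:400],(400,375),interpolation=cv2.INTER_CUBIC),cv2.resize(manip.grab_frame("scene")["frame"][170:320,220:380],(400,375))]))
```

```text
(((0.4579760432243347, 0.04758313298225403), (0.1370142102241516, 0.18324503302574158), 3.461400270462036), (274, 226, 70, 54)) [[ 0.3840621   0.13490231]
 [ 0.39512575 -0.04800843]
 [ 0.53189    -0.03973605]
 [ 0.52082634  0.1431747 ]]
[-0.33799566  0.31987015  0.04518974] [0.56436651 0.23137655 0.19469772] [-0.00091896  0.7152025   0.69891389 -0.00197706] 0.7966953550905387
```

View pics/t3.png

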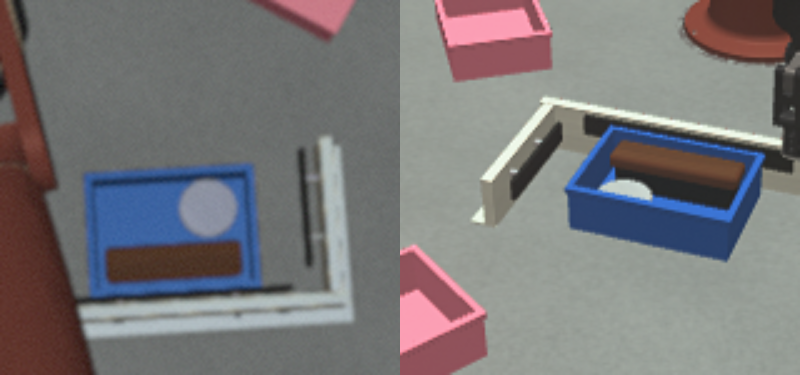

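The tray is square in the top view (yaw about 3.4°, rails about 3.1°), its near rim on the front bumper with brush and tin inside. It sits at (0.458, 0.048). Next is the left lip.

play_rows:
  series:
    - [[-0.0283,-0.0145,0,0,0,1.1,0.8],[-0.0283,-0.0145,0,0,0,1.1,0.8],[-0.0283,-0.0145,0,0,0,1.1,0.8],[-0.0283,-0.0145,0,0,0,1.1,0.8],[0,0,-0.03,0,0,0,0.8],[0,0,-0.03,0,0,0,0.8],[0,0,-0.03,0,0,0,0.8],[0,0,0,0,0,0,0.8]]

```text
time: 15.6
tool_pos: [0.4479, 0.1728, 0.101]
tool_rot: [-0.003, 0.692, 0.722, -0.005]
contact_force: [-0.1, 0.1, -0.3]
gripper_width: 0.802
grasp_force: 0.0
```

Run:
```python
from plant import manip
import cv2
s=manip.state(); print(s["contact_force"],s["tool_pos"],s["tool_rot"],s["grasp_force"])
a=manip.grab_frame("wrist")["frame"]
b=manip.grab_frame("scene")["frame"][150:300,240:440]
cv2.imwrite("pics/w4.png",cv2.hconcat([cv2.resize(a,(400,300)),cv2.resize(b,(400,300))]))
```

```text
[-0.14456868  0.12291013 -0.32668813] [0.44792981 0.17276687 0.10104545] [-0.00310252  0.69239063  0.72150049 -0.00475674] 0.0
```

View pics/w4.png

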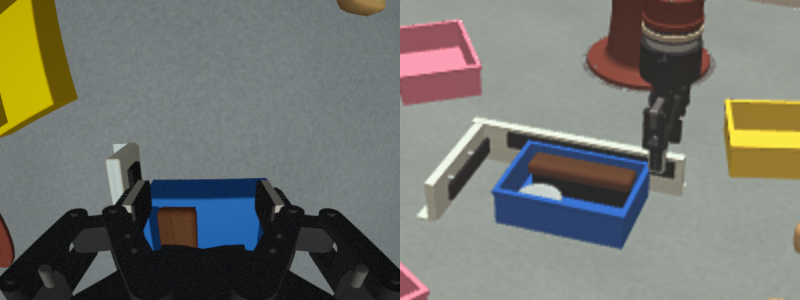

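The wrist view shows the fingers left of the tray, near finger inside the front rail. I'll shift +5 mm in x for margin and descend.

play_rows:
  series:
    - [[0.005,0.002,-0.01,0,0,0,0.8],[0,0,-0.01,0,0,0,0.8],[0,0,-0.01,0,0,0,0.8],[0,0,-0.01,0,0,0,0.8],[0,0,-0.01,0,0,0,0.8],[0,0,-0.01,0,0,0,0.8],[0,0,-0.01,0,0,0,0.8],[0,0,-0.003,0,0,0,0.8],[0,0,0,0,0,0,0.8],[0,0,0,0,0,0,0.8]]

```text
time: 16.7
tool_pos: [0.4575, 0.1759, 0.0336]
tool_rot: [0.0, 0.691, 0.723, 0.0]
contact_force: [0.6, -0.4, -0.0]
gripper_width: 0.796
grasp_force: 0.0
```

play_rows:
  series:
    - [[0.0001,-0.003,0,0,0,0,0.8],[0.0002,-0.003,0,0,0,0,0.8],[0.0001,-0.003,0,0,0,0,0.8],[0.0002,-0.003,0,0,0,0,0.8],[0.0002,-0.002,0,0,0,0,0.8]]

```text
time: 17.2
tool_pos: [0.458, 0.1615, 0.0334]
tool_rot: [0.0, 0.691, 0.722, 0.0]
contact_force: [0.2, -0.2, 0.4]
gripper_width: 0.798
grasp_force: 0.0
```

play_rows:
  series:
    - [[0.0001,-0.002,0,0,0,0,0.8],[0.0001,-0.002,0,0,0,0,0.8],[0.0001,-0.002,0,0,0,0,0.8],[0.0001,-0.002,0,0,0,0,0.8],[0.0001,-0.002,0,0,0,0,0.8],[0.0001,-0.002,0,0,0,0,0.8]]

```text
time: 17.8
tool_pos: [0.4588, 0.1502, 0.0334]
tool_rot: [-0.0, 0.691, 0.723, 0.001]
contact_force: [1.9, 4.5, -1.9]
gripper_width: 0.802
grasp_force: 1.7
```

play_rows:
  series:
    - [[0,0.004,0,0,0,0,0.8],[0,0,-0.006,0,0,0.5,0.8],[0,0,-0.006,0,0,0,0.8],[0,-0.003,0,0,0,0,0.8],[0,-0.002,0,0,0,0,0.8],[0,-0.002,0,0,0,0,0.8],[0.0001,-0.002,0,0,0,0,0.8],[0.0001,-0.002,0,0,0,0,0.8],[0.0001,-0.002,0,0,0,0,0.8]]

```text
time: 18.7
tool_pos: [0.4589, 0.1408, 0.0214]
tool_rot: [-0.0, 0.688, 0.726, 0.0]
contact_force: [0.9, 2.5, -2.1]
gripper_width: 0.804
grasp_force: 1.4
```

play_rows:
  series:
    - [[0.0001,-0.002,0,0,0,0,0.8],[0.0001,-0.002,0,0,0,0,0.8],[0.0001,-0.002,0,0,0,0,0.8],[0.0001,-0.002,0,0,0,0,0.8],[0.0001,-0.002,0,0,0,0,0.8],[0.0001,-0.002,0,0,0,0,0.8]]

```text
time: 19.3
tool_pos: [0.4595, 0.1287, 0.0213]
tool_rot: [-0.0, 0.688, 0.726, -0.0]
contact_force: [0.5, 2.9, -2.4]
gripper_width: 0.803
grasp_force: 1.4
```

Run:
```python
from plant import manip
import cv2
from h import *
f=manip.grab_frame("top"); r=tray(f); print(r,cv2.boxPoints(r[0])); s=manip.state(); print(s["contact_force"],s["tool_pos"],s["tool_rot"],s["grasp_force"],s["ft_torque"])
```

```text
(((0.4613843858242035, -0.0015743821859359741), (0.13715974986553192, 0.134830504655838), 3.3024635314941406), (302, 225, 51, 53)) [[ 0.3890348   0.06177824]
 [ 0.396802   -0.07282836]
 [ 0.53373396 -0.064927  ]
 [ 0.52596676  0.0696796 ]]
[-0.0419402   1.91811831  0.71093593] [0.4594385  0.12838577 0.02131619] [ 6.00881724e-05  6.88199037e-01  7.25521901e-01 -2.28513688e-04] 0.9002375788986683 [ 0.2893313  -0.00621471  0.07016612]
```

play_rows:
  series:
    - [[0.0001,-0.002,0,0,0,0,0.8],[0.0001,-0.002,0,0,0,0,0.8],[0.0001,-0.002,0,0,0,0,0.8],[0.0001,-0.002,0,0,0,0,0.8],[0.0001,-0.002,0,0,0,0,0.8],[0.0001,-0.0015,0,0,0,0,0.8],[0.0001,-0.0015,0,0,0,0,0.8]]

```text
time: 20.05
tool_pos: [0.4602, 0.1157, 0.0213]
tool_rot: [-0.0, 0.688, 0.726, 0.0]
contact_force: [0.9, 3.4, -0.7]
gripper_width: 0.8
grasp_force: 1.6
```

play_rows:
  series:
    - [[0,-0.0008,0,0,0,0,0.8],[0.0001,-0.0008,0,0,0,0,0.8],[0,-0.0008,0,0,0,0,0.8]]

```text
time: 20.35
tool_pos: [0.4603, 0.1134, 0.0213]
tool_rot: [0.0, 0.688, 0.726, 0.0]
contact_force: [0.5, 4.0, -0.9]
gripper_width: 0.802
grasp_force: 1.7
```

play_rows:
  series:
    - [[0,-0.0006,0,0,0,0,0.8],[0.0001,-0.0006,0,0,0,0,0.8],[0,-0.0006,0,0,0,0,0.8]]

```text
time: 20.65
tool_pos: [0.4604, 0.1117, 0.0213]
tool_rot: [0.0, 0.688, 0.726, 0.0]
contact_force: [1.8, 3.7, -2.1]
gripper_width: 0.803
grasp_force: 1.7
```

play_rows:
  series:
    - [[0,-0.0005,0,0,0,0,0.8],[0.0001,-0.0005,0,0,0,0,0.8],[0,-0.0005,0,0,0,0,0.8]]

```text
time: 20.95
tool_pos: [0.4605, 0.1101, 0.0213]
tool_rot: [0.0, 0.688, 0.726, 0.0]
contact_force: [1.1, 3.5, -0.8]
gripper_width: 0.8
grasp_force: 1.8
```

play_rows:
  series:
    - [[0,-0.0005,0,0,0,0,0.8],[0.0001,-0.0005,0,0,0,0,0.8],[0,-0.0005,0,0,0,0,0.8]]

```text
time: 21.25
tool_pos: [0.4606, 0.1086, 0.0213]
tool_rot: [0.0, 0.688, 0.726, 0.0]
contact_force: [0.5, 3.3, -0.9]
gripper_width: 0.802
grasp_force: 1.8
```

play_rows:
  series:
    - [[0,-0.0005,0,0,0,0,0.8],[0.0001,-0.0005,0,0,0,0,0.8]]

```text
time: 21.45
tool_pos: [0.4607, 0.1076, 0.0213]
tool_rot: [-0.0, 0.688, 0.726, 0.0]
contact_force: [0.7, 3.6, -0.9]
gripper_width: 0.805
grasp_force: 1.8
```

play_rows:
  series:
    - [[0,-0.0005,0,0,0,0,0.8],[0,-0.0005,0,0,0,0,0.8]]

```text
time: 21.65
tool_pos: [0.4607, 0.1066, 0.0213]
tool_rot: [0.0, 0.688, 0.726, 0.0]
contact_force: [0.9, 3.5, -2.0]
gripper_width: 0.806
grasp_force: 1.9
```

play_rows:
  series:
    - [[0,-0.0005,0,0,0,0,0.8],[0.0001,-0.0005,0,0,0,0,0.8]]

```text
time: 21.85
tool_pos: [0.4608, 0.1056, 0.0213]
tool_rot: [-0.0, 0.688, 0.726, 0.0]
contact_force: [1.1, 4.0, -0.7]
gripper_width: 0.799
grasp_force: 1.9
```

play_rows:
  series:
    - [[0,-0.0005,0,0,0,0,0.8],[0,-0.0005,0,0,0,0,0.8]]

```text
time: 22.05
tool_pos: [0.4608, 0.1046, 0.0213]
tool_rot: [0.0, 0.688, 0.726, 0.0]
contact_force: [1.1, 4.0, -1.0]
gripper_width: 0.802
grasp_force: 1.9
```

play_rows:
  series:
    - [[0,-0.0005,0,0,0,0,0.8],[0.0001,-0.0005,0,0,0,0,0.8]]

```text
time: 22.25
tool_pos: [0.4609, 0.1036, 0.0213]
tool_rot: [-0.0, 0.688, 0.726, 0.0]
contact_force: [1.7, 4.6, -0.3]
gripper_width: 0.803
grasp_force: 2.0
```

play_rows:
  series:
    - [[0,-0.0005,0,0,0,0,0.8],[0,-0.0005,0,0,0,0,0.8]]

```text
time: 22.45
tool_pos: [0.4609, 0.1027, 0.0213]
tool_rot: [-0.0, 0.688, 0.726, 0.0]
contact_force: [1.3, 5.2, -0.8]
gripper_width: 0.801
grasp_force: 2.4
```

play_rows:
  series:
    - [[0,-0.0005,0,0,0,0,0.8],[0,-0.0005,0,0,0,0,0.8]]

```text
time: 22.65
tool_pos: [0.4608, 0.1021, 0.0214]
tool_rot: [-0.0, 0.688, 0.726, 0.0]
contact_force: [1.4, 6.6, -0.9]
gripper_width: 0.801
grasp_force: 3.5
```

play_rows:
  series:
    - [[0,-0.0005,0,0,0,0,0.8],[0,-0.0005,0,0,0,0,0.8]]

```text
time: 22.85
tool_pos: [0.4607, 0.1016, 0.0213]
tool_rot: [-0.001, 0.688, 0.726, 0.001]
contact_force: [0.4, 9.8, -0.3]
gripper_width: 0.801
grasp_force: 4.5
```

play_rows:
  series:
    - [[0,-0.0004,0,0,0,0,0.8],[0,0,0,0,0,0,0.8]]

```text
time: 23.05
tool_pos: [0.4607, 0.1013, 0.0213]
tool_rot: [-0.001, 0.688, 0.726, 0.001]
contact_force: [0.7, 9.6, 0.2]
gripper_width: 0.801
grasp_force: 4.5
```

play_rows:
  series:
    - [[0,-0.0005,0,0,0,0,0.8],[0,-0.0003,0,0,0,0,0.8],[0,0,0,0,0,0,0.8]]

```text
time: 23.35
tool_pos: [0.4608, 0.1009, 0.0213]
tool_rot: [-0.001, 0.688, 0.726, 0.001]
contact_force: [0.4, 11.0, -0.8]
gripper_width: 0.801
grasp_force: 5.3
```

play_rows:
  series:
    - [[0,-0.0004,0,0,0,0,0.8],[0,0,0,0,0,0,0.8]]

```text
time: 23.55
tool_pos: [0.4608, 0.1007, 0.0213]
tool_rot: [-0.001, 0.688, 0.726, 0.001]
contact_force: [0.8, 10.4, -0.8]
gripper_width: 0.799
grasp_force: 5.6
```

play_rows:
  series:
    - [[0,-0.0004,0,0,0,0,0.8],[0,0,0,0,0,0,0.8],[0,0,0,0,0,0,0.8]]

```text
time: 23.85
tool_pos: [0.4608, 0.1004, 0.0214]
tool_rot: [-0.001, 0.688, 0.726, 0.001]
contact_force: [1.3, 12.2, -0.7]
gripper_width: 0.801
grasp_force: 6.0
```

play_rows:
  series:
    - [[0,0,0,0,0,0,0.8],[0,0,0,0,0,0,0.8],[0,0,0,0,0,0,0.8],[0,0,0,0,0,0,0.8]]

```text
time: 24.25
tool_pos: [0.4608, 0.1004, 0.0214]
tool_rot: [-0.001, 0.688, 0.726, 0.001]
contact_force: [0.9, 12.5, 0.1]
gripper_width: 0.802
grasp_force: 5.9
```

play_rows:
  series:
    - [[0,0,0,0,0,0,0.8],[0,0,0,0,0,0,0.8],[0,0,0,0,0,0,0.8],[0,0,0,0,0,0,0.8],[0,0,0,0,0,0,0.8]]

```text
time: 24.75
tool_pos: [0.4608, 0.1005, 0.0214]
tool_rot: [-0.001, 0.688, 0.726, 0.001]
contact_force: [0.8, 12.1, -0.4]
gripper_width: 0.802
grasp_force: 5.9
```

Held at about 12 N (8 N over sliding) for more than 1 s. I'll withdraw and check.

play_rows:
  series:
    - [[0,0.001,0,0,0,0,0.8],[0,0.002,0,0,0,0,0.8],[0,0.004,0,0,0,0,0.8],[0,0.008,0,0,0,0,0.8],[0,0.015,0,0,0,0,0.8],[0,0.01,0.02,0,0,0,0.8],[0,0,0.04,0,0,0,0.8],[0,0,0.04,0,0,0,0.8],[0,0,0.04,0,0,0,0.8],[0,0,0.04,0,0,0,0.8]]

```text
time: 25.75
tool_pos: [0.4605, 0.1386, 0.2028]
tool_rot: [0.0, 0.688, 0.726, -0.0]
contact_force: [0.5, 0.2, 0.1]
gripper_width: 0.799
grasp_force: 0.0
```

play_rows:
  series:
    - [[0.01,0.04,0,0,0,0,0.8],[0.01,0.04,0,0,0,0,0.8],[0.01,0.04,0,0,0,0,0.8],[0.01,0.04,0,0,0,0,0.8],[0,0,0,0,0,0,0.8],[0,0,0,0,0,0,0.8]]

```text
time: 26.35
tool_pos: [0.5005, 0.2991, 0.2007]
tool_rot: [0.0, 0.688, 0.726, -0.001]
contact_force: [-0.7, -0.1, 0.3]
gripper_width: 0.796
grasp_force: 0.0
```

Run:
```python
from plant import manip
import cv2
from h import *
f=manip.grab_frame("top"); r=tray(f); print(r,cv2.boxPoints(r[0])); s=manip.state(); print(s["contact_force"],s["tool_pos"])
cv2.imwrite("pics/t5.png",cv2.hconcat([cv2.resize(f["frame"][160:310,240:400],(400,375),interpolation=cv2.INTER_CUBIC),cv2.resize(manip.grab_frame("scene")["frame"][170:320,220:380],(400,375))]))
```

```text
(((0.46141353249549866, -0.005916491150856018), (0.137263685464859, 0.18678230047225952), 3.4617738723754883), (293, 224, 71, 54)) [[ 0.3872677   0.08316008]
 [ 0.3985461  -0.1032814 ]
 [ 0.53555936 -0.09499306]
 [ 0.52428097  0.09144842]]
[-0.50861348 -0.25042051 -0.78041256] [0.50053776 0.29835801 0.20078179]
```

View pics/t5.png

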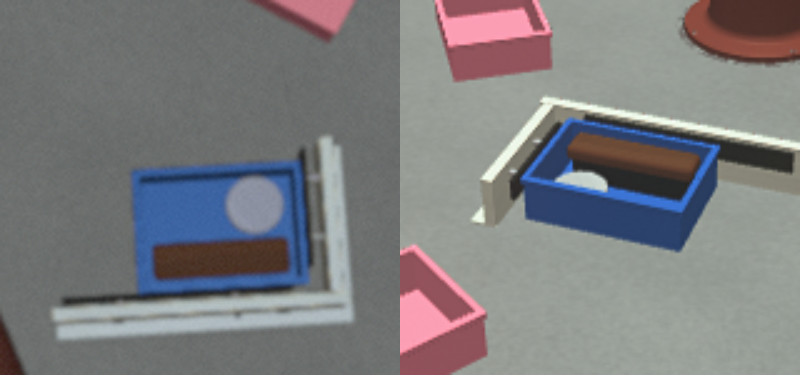

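The tray sits square in the corner against both bumpers, with brush and tin in it and the arm clear. Handing in.

```bash
python3 -c "
from plant import manip
print(manip.job_done())"
```

```text
the job is handed in; nothing more can be done
None
```

I handed the job in at about 26 s: the blue tray is parked square in the corner with the brush and tin in it, after pressing the front bumper and then the side bumper with about 8 N over sliding for just over a second each; I never moved the arm near the other things on the shelf.

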